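# Switch on and zero the laboratory balance that carries the weighing dish

### The arm

A 6-joint arm with a two-finger parallel gripper is mounted at the origin on the work surface. World frame = base frame: x ahead of the robot, y to its left, z up, the work surface at z = 0. Lengths are in m, angles in rad, forces in N, time in s.
With the tool pointing down it reaches from about 0.375 to 0.75 m from the base axis. Payload 9 kg.
Tool frame: the origin (TCP) lies on the centre line of the jaws, within the pads' length; the fingertips stand 11 mm ahead of it and the grasp point (between the pads) lies 8 mm behind it; z points along the fingers, y is the line along which they close (so a half turn about z gives the same grasp; the last joint's range is limited). The gripper opens to 85 mm and grips with 20 to 120 N. Pads are 22 mm wide; open, the fingers measure 114 mm over their backs; the gripper's body (76 mm by 85 mm) begins 54 mm behind the grasp point. The pads swing forward as they close: fully open they stand 13 mm farther back than shut.
Start: joints at [-1.49, 0.104, 0.097, 1.564, 0, 1.353], TCP at [0.177, -0.573, 0.242] pointing down, gripper open.
Joint ranges: [-2.99, 2.99], [-0.84, 1.86], [-1.1, 1.16], [-1.84, 2.11], [-1.51, 1.56], [-3.14, 3.14]. Speed limits (rad/s): [2.22, 2.22, 2.57, 3.14, 3.14, 3.14].

### API

Orientations are given as a rotation vector (axis times angle).
In Python, from cell import arm gives the robot as it stands.
- The arm moves only by the shell command python3 -m handwheel 'ROWS'. ROWS is text: rows parted by semicolons, each of 5 numbers parted by spaces: the shift along the tool's x, y, z in cm, then the turn about the tool's z in degrees, then the gripper's target within -1 to 1 (shut at 1, half-way at 0, fully open at -1). In form: dx dy dz twist claw; .... A call has 1 to 20 rows; each row is the pose to reach, as a shift and turn from the pose commanded when the call began, along the tool's axes at that moment; what a row does not reach only later rows make up. A row lasts 1/12 s, in which the tool goes at most 41.7 mm and 7.16 degrees, less where a joint would pass 70% of its speed; a pose out of reach is approached as far as the arm can. A call with a gripper value outside its range is refused whole. The fingers move at their own pace and stop on an object; the grip force is fixed at half the most. Time passes only in rows, so rows that repeat a pose let the fingers close. It gives the time, the measured TCP pose, the force, the opening and the grip force at its end, in the units of the state.
- arm.get_obs(): the state, without advancing time (a new reading comes with each control period).
- arm.camera(name): name is "scene" or "top" or "wrist"; returns the picture (400x640x3 uint8, red, green, blue); there is no depth.
- arm.camera_params(name): a dict with "fx", "fy", "cx", "cy" (pixels), "dist" ([k1, k2, p1, p2, k3] as OpenCV has them; the pictures are not rectified), "extrinsics" (4x4, takes a point from camera to world coordinates). Camera axes: x right, y up, looking along -z (the intrinsics and any distortion apply to the point x, -y, -z); pixel columns grow to the right and rows downward; lengths in m; the calibration is good to about 2 mm. A picture is of the moment at which its call begins: read the wrist's pose just before it. camera_params takes no time and is no camera call; for the wrist camera it gives the pose at the moment of the call.
- arm.job_done(): hands the job in; it is judged then, once.
The state is a dict: "t": time; "joint_positions": joint angles; "joint_velocities": joint speeds; "tau": joint torques, N m; "tool_pos": TCP position; "eef_rot": TCP orientation; "force": force on the tool from outside, world axes, zero at the start; "ft_torque": the same for the moment, N m; "grip_width": opening from 0.0 (shut) to 1.0 (fully open); "gripper_force": force on a finger pad.
Only numpy, scipy, OpenCV 4.12 (cv2) and the standard library are available. Lean on these libraries where they do the work, as an engineer would, in place of code of your own. Each camera call takes 0.05 s, during which the arm holds its last target. There are 200 camera calls.

### The job

Two identical balances stand on the lab bench; get the one with the open weighing dish on its pan ready for weighing: with the fingertips gently press its round ON key right down and let it come back up, then press its long ZERO key right down and let it come back up. Leave its small square OFF key between them alone, do not touch the other balance, and do not lift, touch or shift the dish or any of the loose things standing about. Finish with the hand withdrawn, clear of everything.

Things in the scene. Friction and masses are not known exactly. Their poses are not given: they have to be found in the camera images.
- balance: the balance to use, white, fixed, 220 (x) x 180 mm (y). Origin: centre of its underside; front with keys at its -x, facing the robot, yaw within 0.25 rad. Front deck 45 mm high, keys in a row at x -85 mm (on y +58, off +10, zero -46); display slopes up from x -60 to the 66 mm high rear housing; round steel pan (radius 62, top 74 mm high) centred at x +50. Stands left or right of the other; carries the dish.
- other_balance: the other balance, identical in size, keys and axes, fixed; it carries the steel weight on its pan. Not to be touched.
- on_key_top (a point): centre of the top of the round grey ON key of the balance with the dish, 26 mm in diameter, standing 9 mm proud of the deck (54 mm above the bench); the leftmost of the three as seen from the robot. It slides straight down by 6 mm against a spring (0.9 N to start, 3.6 N at the bottom) and comes back up by itself.
- zero_key_top (a point): centre of the top of the long rectangular grey ZERO key of the balance with the dish, 44 mm along y by 20 mm, standing 9 mm proud of the deck (54 mm above the bench); the rightmost of the three as seen from the robot. It slides straight down by 6 mm against a spring (0.9 N to start, 3.6 N at the bottom) and comes back up by itself.
- off_key_top (a point): centre of the top of the small square grey OFF key of the balance with the dish, 18 x 18 mm, between the other two, same height and spring. Not to be pressed.
- on_key (a joint): travel of the ON key in m: 0 up, 0.006 fully down
- zero_key (a joint): travel of the ZERO key in m: 0 up, 0.006 fully down
- off_key (a joint): travel of the OFF key in m: 0 up, 0.006 fully down
- dish: loose open round weighing dish, white ceramic, 68 mm across, 24 mm high, on the pan of the balance to use; origin at the centre of its underside, z up
- weight: loose steel calibration weight with a knob, 34 mm across, 52 mm high, on the pan of the other balance; origin at the centre of its underside, z up
- vial: loose small capped glass vial, 26 mm across, 45 mm high, on the bench just in front of the balance to use; origin at the centre of its underside, z up
- jar: loose amber jar, 36 mm across, 60 mm high, on the bench between the balances; origin at the centre of its underside, z up
- spatula: loose flat steel micro-spatula, 150 mm long, 12 mm wide, 5 mm thick, lying across the front of the other balance; long along its x; origin under its middle
- bottle: loose amber reagent bottle, 60 mm across, 130 mm high, at the outer side of one of the balances; origin at the centre of its underside, z up
- flask: loose conical glass flask, 80 mm across at the foot, 106 mm high, at the outer side of one of the balances; origin at the centre of its underside, z up
Things that resemble listed ones, but are neither listed nor needed, are in the scene too. What is shaped like the flask but pink or purple is not meant.

How it is judged:
On the way, in this order (a step that is already met when the one before it is completed fails the run):
1. the ON key is pressed right down (at least 4.5 of its 6 mm) by the fingers (value of joint on_key above 0.0045 m and contact force between the fingers and on_key above 0.5 N), for 0.05 s.
2. the ON key has come back up, the hand off it (value of joint on_key below 0.001 m and not (contact force between the fingers and on_key above 0.2 N)), for 0.05 s.
3. the ZERO key is pressed right down (at least 4.5 of its 6 mm) by the fingers (value of joint zero_key above 0.0045 m and contact force between the fingers and zero_key above 0.5 N), for 0.05 s.
At the end, for the whole second after the job is handed in: the three keys of the balance with the dish are up again (each less than 1 mm down), and the dish, the weight and every loose bystander is at rest, upright and within 10 mm of where it began (value of joint each of on_key, off_key, zero_key below 0.001 m and not (distance of dish from where it was at the start of the episode above 0.01 m) and not (distance of weight from where it was at the start of the episode above 0.01 m) and not (distance of vial from where it was at the start of the episode above 0.01 m) and not (distance of jar from where it was at the start of the episode above 0.01 m) and not (distance of spatula from where it was at the start of the episode above 0.01 m) and not (distance of bottle from where it was at the start of the episode above 0.01 m) and not (distance of flask from where it was at the start of the episode above 0.01 m) and angle between each of dish, weight, vial, jar, bottle, flask's own z axis and vertical below 0.2 rad and linear speed of each of dish, weight, vial, jar, spatula, bottle, flask below 0.02 m/s); the robot touches nothing.
It fails at once if the OFF key is pressed (more than 1.5 mm) or pushed with more than 1 N (value of joint off_key above 0.0015 m or contact force between any of the fingers, the arm and off_key above 1 N).
It fails at once if the ON and ZERO keys are down together (value of joint each of on_key, zero_key above 0.002 m).
It fails at once if the other balance is touched with more than 1 N (contact force between any of the fingers, the arm and other_balance above 1 N).
It fails at once if the balance or a key is pressed with more than 30 N (contact force between any of the fingers, the arm and balance above 30 N).
It fails at once if the dish or a loose bystander is touched with more than 1 N, lifted, or shifted by more than 10 mm (contact force between any of the fingers, the arm and dish above 1 N or contact force between any of the fingers, the arm and weight above 1 N or contact force between any of the fingers, the arm and vial above 1 N or contact force between any of the fingers, the arm and jar above 1 N or contact force between any of the fingers, the arm and spatula above 1 N or contact force between any of the fingers, the arm and bottle above 1 N or contact force between any of the fingers, the arm and flask above 1 N or distance of any of dish, weight, vial, jar, spatula, bottle, flask from where it was at the start of the episode above 0.01 m).
It also fails if it takes over 42 s, if anything falls off the work surface, if the arm or the gripper's body presses on something with over 40 N, if the wrist force passes 120 N, or if a joint passes its speed limit or range.

## Working session

There is one attempt and no reset: what is moved stays moved. The work goes in short steps, Python scripts to look and compute and a shell command to move; the robot and the scene stay as the last step left them, time stands still between calls to the robot, and variables do not carry over. Pictures are saved under pics/ and viewed, at most 10 in all, crops included, and the job is handed in when it is done.

```bash
mkdir -p pics; python3 - <<'E'
from cell import arm
import cv2,numpy as np
o=arm.get_obs();print({k:np.round(o[k],3) for k in('t','tool_pos','eef_rot','force','grip_width')})
for n in('scene','top'):
    cv2.imwrite(f'pics/{n}.png',arm.camera(n)[:,:,::-1]);p=arm.camera_params(n);print(n,p['fx'],p['dist'],np.round(p['extrinsics'],3).tolist())
E
```

```text
{'t': np.float64(0.0), 'tool_pos': array([ 0.177, -0.573,  0.242]), 'eef_rot': array([-3.105, -0.467, -0.   ]), 'force': array([-0.039, -0.704, -0.71 ]), 'grip_width': np.float64(1.002)}
scene 406.2282547524479 [0.01745831 0.         0.         0.         0.        ] [[-0.498, -0.509, 0.702, 1.372], [0.867, -0.278, 0.413, 0.435], [-0.015, 0.815, 0.58, 0.788], [0.0, 0.0, 0.0, 1.0]]
top 366.8312774725997 [-0.03735445  0.          0.          0.          0.        ] [[0.025, 0.978, -0.205, 0.333], [-1.0, 0.024, -0.007, -0.087], [-0.002, 0.205, 0.979, 1.051], [0.0, 0.0, 0.0, 1.0]]
```

View pics/scene.png

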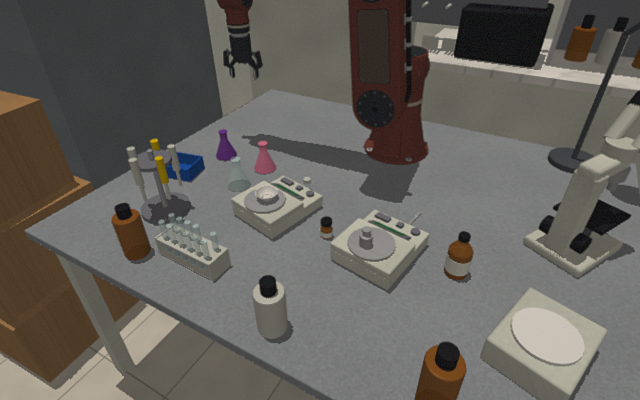

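View pics/top.png

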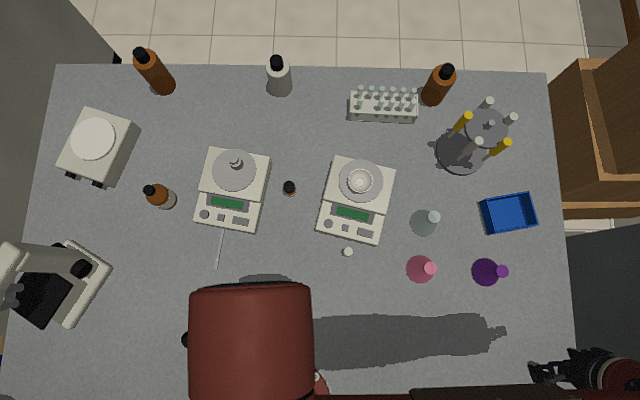

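Candidates in the top view are the balance with the dish at (357,195), the balance with the steel weight at (232,188), and a larger scale at (97,145). The dish balance fits the description, so I'll check it in a close crop.

```bash
python3 - <<'E'
import cv2
a=cv2.imread('pics/top.png')[140:270,290:450];cv2.imwrite('pics/crop.png',cv2.resize(a,None,fx=4.6,fy=4.6,interpolation=cv2.INTER_CUBIC))
E
```

```text
(no output)
```

View pics/crop.png

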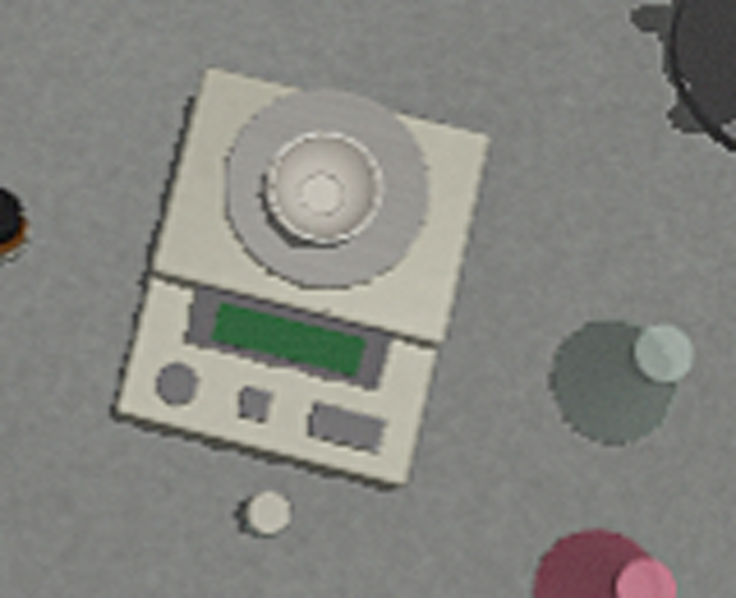

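The crop confirms the dish balance. Its keys in crop pixels are ON (177,384), OFF (256,403) and ZERO (346,427), with the vial cap just in front at (268,513) and the flask at (612,382).

```bash
cat >h.py <<'E'
import numpy as np,cv2
from scipy.spatial.transform import Rotation as R
def w(p,uv,z):
    K=np.array([[p['fx'],0,p['cx']],[0,p['fy'],p['cy']],[0,0,1.]])
    a,b=cv2.undistortPoints(np.array([[uv]],float),K,np.array(p['dist']))[0,0]
    E=np.array(p['extrinsics']);d=E[:3,:3]@[a,-b,-1];c=E[:3,3]
    return c+d*(z-c[2])/d[2]
E
python3 - <<'E'
from cell import arm
from h import *
p=arm.camera_params('top')
P={}
for n,u,v,z in[('on',177,384,.054),('off',256,403,.054),('zero',346,427,.054),('vial',269,513,.045),('flaskfoot',612,382,0.01),('pan',326,189,.074),('fl',115,411,.045),('fr',404,486,.045)]:
    P[n]=w(p,((u+.5)/4.6+290-.5,(v+.5)/4.6+140-.5),z);print(n,P[n].round(4))
d=P['on']-P['zero'];print('on-zero',np.hypot(*d[:2]),'yaw',np.arctan2(-d[0],d[1]), np.hypot(*(P['fl']-P['fr'])[:2]))
o=arm.get_obs();r=R.from_rotvec(o['eef_rot']);print(r.as_matrix().round(3))
for n in('on','zero'):
    print(n,'tool shift cm',(r.inv().apply(P[n]-o['tool_pos'])*100).round(2))
E
```

```text
on [ 0.4843 -0.1061  0.054 ]
off [ 0.474  -0.1534  0.054 ]
zero [ 0.4609 -0.207   0.054 ]
vial [ 0.4096 -0.1624  0.045 ]
flaskfoot [ 0.4986 -0.3787  0.01  ]
pan [ 0.6014 -0.1927  0.074 ]
fl [ 0.4683 -0.0694  0.045 ]
fr [ 0.4275 -0.2426  0.045 ]
on-zero 0.1035530359567765 yaw -0.2278360757920595 0.17798174999409563
[[ 0.956  0.294 -0.   ]
 [ 0.294 -0.956  0.001]
 [ 0.    -0.001 -1.   ]]
on tool shift cm [ 43.14 -35.55  18.81]
zero tool shift cm [ 37.94 -26.6   18.8 ]
```

```bash
python3 -m handwheel '10 -8 0 -15 1; 20 -16 0 -30 1; 30 -24 0 -45 1; 43.1 -35.5 0 -60 1; 43.1 -35.5 0 -60 1; 43.1 -35.5 0 -60 1; 43.1 -35.5 0 -60 1; 43.1 -35.5 0 -60 1; 43.1 -35.5 0 -60 1; 43.1 -35.5 0 -60 1; 43.1 -35.5 0 -60 1; 43.1 -35.5 0 -60 1; 43.1 -35.5 0 -60 1; 43.1 -35.5 0 -60 1; 43.1 -35.5 0 -60 1; 43.1 -35.5 0 -60 1; 43.1 -35.5 4 -60 1; 43.1 -35.5 8 -60 1; 43.1 -35.5 8 -60 1; 43.1 -35.5 8 -60 1'
python3 - <<'E'
from cell import arm
from h import *
o=arm.get_obs();p=arm.camera_params('wrist');a=arm.camera('wrist')[:,:,::-1]
np.save('wp.npy',p,allow_pickle=True);cv2.imwrite('pics/w1.png',a);print(o['t'],o['tool_pos'],o['force'],o['grip_width'],o['joint_positions'].round(2) if hasattr(o['joint_positions'],'round') else o['joint_positions']);print(R.from_rotvec(o['eef_rot']).as_matrix().round(3))
K=np.array([[p['fx'],0,p['cx']],[0,p['fy'],p['cy']],[0,0,1.]]);E=np.array(p['extrinsics'])
for X in ([.4843,-.1061,.054],[.474,-.1534,.054],[.4609,-.207,.054]):
    c=E[:3,:3].T@(np.array(X)-E[:3,3]);print(cv2.projectPoints(np.array([[c[0],-c[1],-c[2]]]),np.zeros(3),np.zeros(3),K,np.array(p['dist']))[0].ravel().round(1))
E
```

```text
t: 1.77
tool_pos: [0.4822, -0.1074, 0.161]
eef_rot: [-2.455, -1.954, 0.003]
force: [0.7, -0.6, 1.0]
grip_width: -0.004
gripper_force: 0.0
1.7667 [ 0.48215453 -0.10744807  0.1609574 ] [ 0.65424211 -0.59076447  1.0323104 ] -0.0036520568904611556 [-0.48 -0.22 -0.36  1.43 -0.    1.31]
[[ 0.224  0.975 -0.004]
 [ 0.975 -0.224  0.002]
 [ 0.001 -0.004 -1.   ]]
[320.8 203.7]
[321.4 259.2]
[320.4 315.4]
```

View pics/w1.png

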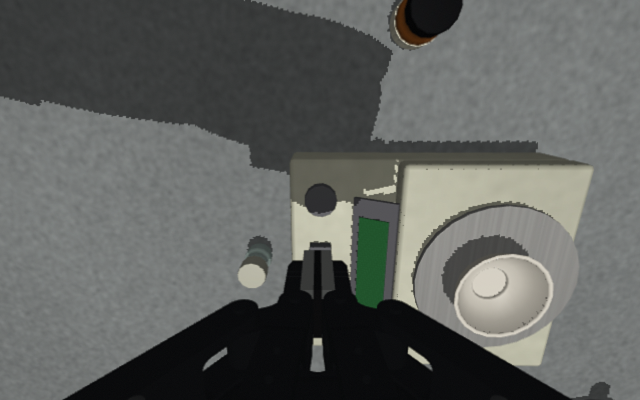

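The wrist view shows the ON key at (321,199), about 4 mm farther towards +y than projected, and the shut fingertips at (320,245). I'll nudge over and descend to just above the key.

```bash
python3 -m handwheel '0.3 0.1 3 0 1; 0.3 0.1 6 0 1; 0.3 0.1 8 0 1; 0.3 0.1 9 0 1; 0.3 0.1 9 0 1; 0.3 0.1 9 0 1; 0.3 0.1 9 0 1'
python3 - <<'E'
from cell import arm
from h import *
cv2.imwrite('pics/w2.png',arm.camera('wrist')[:,:,::-1])
E
```

```text
t: 2.4
tool_pos: [0.4871, -0.1056, 0.0749]
eef_rot: [2.454, 1.956, 0.002]
force: [0.4, 0.6, 0.4]
grip_width: -0.002
gripper_force: 0.0
```

View pics/w2.png

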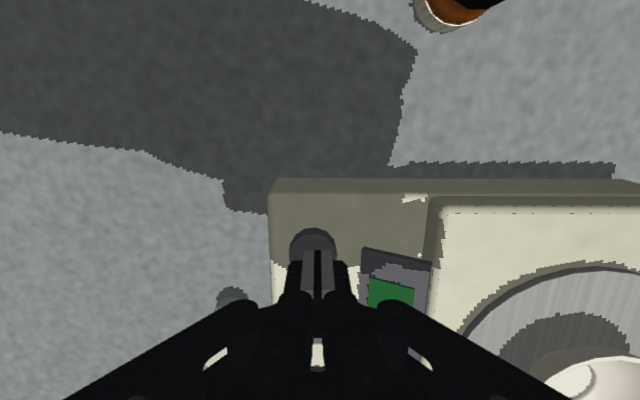

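Fingertips (318,250) are over the ON key (313,251), about 3 mm too far in tool y. I'll correct that and press.

```bash
python3 -m handwheel '0.2 -0.3 0 0 1; 0.2 -0.3 0.5 0 1; 0.2 -0.3 0.8 0 1; 0.2 -0.3 1.1 0 1; 0.2 -0.3 1.3 0 1; 0.2 -0.3 1.4 0 1; 0.2 -0.3 1.5 0 1; 0.2 -0.3 1.5 0 1; 0.2 -0.3 1.5 0 1; 0.2 -0.3 1.5 0 1'
```

```text
t: 3.28
tool_pos: [0.4835, -0.102, 0.0587]
eef_rot: [2.456, 1.958, 0.0]
force: [-4.2, 4.5, 16.2]
grip_width: 0.001
gripper_force: 8.0
```

ON is bottomed (16 N, tip 6 mm down). I'll release it, lift and cross to above ZERO.

```bash
python3 -m handwheel '0 0 -1 0 1; 0 0 -3 0 1; 0 0 -5 0 1; 0 0 -5 0 1; -4 0 -5 0 1; -8 0.1 -5 0 1; -10.5 0.1 -5 0 1; -10.5 0.1 -5 0 1; -10.5 0.1 -4 0 1; -10.5 0.1 -2 0 1; -10.5 0.1 -1.5 0 1; -10.5 0.1 -1.5 0 1; -10.5 0.1 -1.5 0 1'
python3 - <<'E'
from cell import arm
from h import *
cv2.imwrite('pics/w3.png',arm.camera('wrist')[:,:,::-1])
E
```

```text
t: 4.37
tool_pos: [0.4606, -0.2035, 0.0719]
eef_rot: [-2.455, -1.959, 0.0]
force: [0.6, -0.3, 0.2]
grip_width: -0.001
gripper_force: 0.0
```

View pics/w3.png

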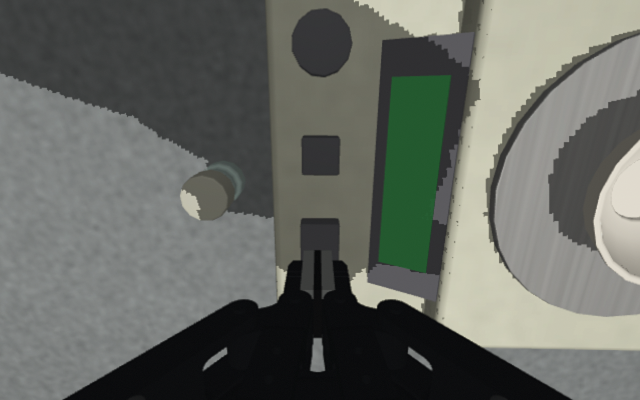

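The fingertips (318,250) overlap the ZERO key (320,220 onward), OFF (321,155) is well clear, and ON is back up. Pressing ZERO, then withdrawing upward.

```bash
python3 -m handwheel '-0.2 0 0.4 0 1; -0.2 0 0.7 0 1; -0.2 0 1 0 1; -0.2 0 1.2 0 1; -0.2 0 1.3 0 1; -0.2 0 1.4 0 1; -0.2 0 1.4 0 1; -0.2 0 1.4 0 1; -0.2 0 1.4 0 1'
```

```text
t: 5.17
tool_pos: [0.4607, -0.2068, 0.059]
eef_rot: [2.456, 1.958, 0.0]
force: [0.9, 0.8, 4.9]
grip_width: 0.0
gripper_force: 2.9
```

```bash
python3 -m handwheel '0 0 0.1 0 1; 0 0 0.1 0 1; 0 0 0.1 0 1; 0 0 0.1 0 1'; python3 -m handwheel '0 0 -1 0 1; 0 0 -4 0 1; 0 0 -8 0 1; 0 0 -12 0 1; 0 0 -16 0 1; 0 0 -16 0 1; 0 0 -16 0 1; 0 0 -16 0 1; 0 0 -16 0 1; 0 0 -16 0 1'
python3 - <<'E'
from cell import arm
from h import *
cv2.imwrite('pics/w4.png',arm.camera('wrist')[:,:,::-1])
E
```

```text
t: 5.5
tool_pos: [0.4608, -0.2069, 0.0588]
eef_rot: [2.455, 1.957, 0.0]
force: [-2.6, 2.3, 14.0]
grip_width: -0.001
gripper_force: 6.7
t: 6.33
tool_pos: [0.4596, -0.206, 0.2157]
eef_rot: [-2.455, -1.957, 0.001]
force: [-0.5, -0.8, -0.3]
grip_width: 0.003
gripper_force: 0.0
```

View pics/w4.png

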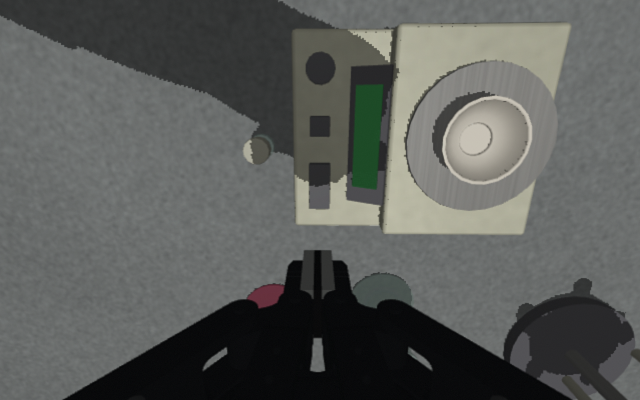

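ZERO bottomed at 14 N. All three keys look up (321,68), (320,126), (320,185), the dish (485,138) and vial (258,150) look undisturbed, and the hand is clear.

```bash
python3 -c "
from cell import arm
print(arm.job_done())"
```

```text
the job is handed in; nothing more can be done
None
```

I pressed ON and then ZERO right down on the dish balance (about 16 N and 14 N) and let both come back up, without touching OFF; the hand is withdrawn clear above and the job is handed in at about 6.4 s, with no verdict shown.

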